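# Close up the bead row with a fingertip

### The arm

A 6-joint arm with a two-finger parallel gripper is mounted at the origin on the work surface. World frame = base frame: x ahead of the robot, y to its left, z up, the work surface at z = 0. Lengths are in m, angles in rad, forces in N, time in s.
With the tool pointing down it reaches from about 0.3 to 0.875 m from the base axis. Payload 6.4 kg.
Tool frame: the origin (TCP) lies midway between the tips of the shut fingers; the grasp point (between the pads) lies 19 mm behind it (grasp_offset is the distance from the TCP to the grasp point, in m); z points along the fingers, y is the line along which they close (so a half turn about z gives the same grasp; the last joint's range is limited). The gripper opens to 85 mm and grips with 20 to 120 N. Pads are 22 mm wide; open, the fingers measure 114 mm over their backs; the gripper's body (76 mm by 85 mm) begins 54 mm behind the grasp point. The pads swing forward as they close: fully open they stand 13 mm farther back than shut.
Start: joints at [1.04, 0.181, 1.607, -0, 1.354, -0.206], TCP at [0.183, 0.545, 0.231] pointing down, gripper open.
Joint ranges: [-2.99, 2.99], [-0.89, 2.07], [0.3, 2.58], [-1.14, 4.28], [0, 2.63], [-3.12, 3.12]. Speed limits (rad/s): [2.57, 2.57, 3.01, 3.14, 3.14, 3.14].

### API

Orientations are given as a unit quaternion [w, x, y, z].
In Python, from bench import * gives the robot as it stands. The module is installed in compiled form; this text tells all that it offers.
- The arm moves only by the tool servo_tool, never from a script. Its argument "commands" is text: rows parted by semicolons, each of 7 numbers parted by spaces: the turn, a rotation vector about the tool's x, y, z in rad, then the shift along the tool's x, y, z in mm, then the opening, from 0 (shut) to 1 (fully open). In form: wx wy wz dx dy dz claw; .... A call has 1 to 5 rows; each row shifts and turns the commanded pose from where the row before left it, along the tool's axes as they then stand; what a row does not reach is not made up. A row lasts 1/8 s, in which the tool goes at most 62.5 mm and 10.7 degrees, less where a joint would pass 70% of its speed; a pose out of reach is approached as far as the arm can. A call with a gripper value outside its range is refused whole. The fingers move at their own pace and stop on an object; the grip force is fixed at half the most. Time passes only in rows, so rows that do not move let the fingers close. It gives the time, the measured TCP pose, the force, the opening and the grip force at its end, in the units of the state.
- get_obs(): the state, without advancing time (a new reading comes with each control period).
- camera(name): name is "scene" or "side" or "wrist"; returns the picture (480x640x3 uint8, blue, green, red); there is no depth.
- calibration(name): a dict with "fx", "fy", "cx", "cy" (pixels), "R" (3x3) and "t" (3): a world point X has camera coordinates R X + t. Camera axes: x right, y down, z forward; pixel columns grow to the right and rows downward; lengths in m; the calibration is good to about 2 mm. A picture is of the moment at which its call begins: read the wrist's pose just before it. calibration takes no time and is no camera call; for the wrist camera it gives the pose at the moment of the call.
- hand_in(): hands the job in; it is judged then, once.
The state is a dict: "time_s": time; "q": joint angles; "dq": joint speeds; "joint_efforts": joint torques, N m; "eef_pos": TCP position; "eef_rot": TCP orientation; "wrist_force": force on the tool from outside, world axes, zero at the start; "torque": the same for the moment, N m; "opening": opening from 0.0 (shut) to 1.0 (fully open); "grasp_force": force on a finger pad.
Only numpy, scipy, OpenCV 4.12 (cv2) and the standard library are available. Lean on these libraries where they do the work, as an engineer would, in place of code of your own. Each camera call takes 0.05 s, during which the arm holds its last target. There are 200 camera calls.

### The job

Trace the curved groove of the bead board with a fingertip, from behind the bead nearest the black plug, over the crown of the curve, to the end with the brass stop, gently pushing the three beads ahead of it until they stand in one closed row against the brass stop, each touching the next. Push only: the beads stay upright in the groove and are never picked up. Leave the tin, jars and tools around them where they are.

Things in the scene. Friction and masses are not known exactly. Their poses are not given: they have to be found in the camera images.
- board: Fixed pale lacquered board 255 x 420 mm, 10 mm thick, with a curved groove: a half circle, middle line of radius 150 mm about the origin, from -90 to +90 deg from the board's x axis (x: to the arc's crown; z up). Grey groove floor 40 mm wide, 10 mm above the table, between dark rails 8 mm wide, tops at 15 mm; fingertips can pass over them and push the taller beads. Origin: the arc's centre, on the table
- stop: Brass stop: fixed round brass stud, 24 mm in diameter, 7 mm tall, standing on the groove floor near one end of the groove (either one; its top is 17 mm above the table). Origin: centre of its underside
- plug: Black plug: the same stud in black, fixed near the other end of the groove. Origin: centre of its underside
- bead_red: Red flat round lacquered wooden bead, an upright cylinder 36 mm in diameter and 16 mm tall, about 15 g, loose, standing in the groove (its top is 26 mm above the table, 11 mm above the rails). Origin: centre of its underside
- bead_yellow: Yellow flat round lacquered wooden bead, an upright cylinder 36 mm in diameter and 16 mm tall, about 15 g, loose, standing in the groove (its top is 26 mm above the table, 11 mm above the rails). Origin: centre of its underside
- bead_blue: Blue flat round lacquered wooden bead, an upright cylinder 36 mm in diameter and 16 mm tall, about 15 g, loose, standing in the groove (its top is 26 mm above the table, 11 mm above the rails). Origin: centre of its underside
- tin: Bystander: round aluminium tin, 44 mm in diameter, 30 mm tall, loose on the board inside the curve. Origin: centre of its underside
- pot: Bystander: small amber jar with a brass lid, 42 mm in diameter, 48 mm tall, loose on the board inside the curve. Origin: centre of its underside
- jar_a: Bystander: clear jar with a brass lid, 68 mm in diameter, 85 mm tall, on the table to one side of the board. Origin: centre of its underside
- jar_c: Bystander: amber jar with a brass lid, 60 mm in diameter, 75 mm tall, on the table to one side of the board. Origin: centre of its underside
- driver: Bystander: screwdriver lying on the table to the robot's left of the board. Origin: underside of the tool, near its middle
- scissors: Bystander: small red-handled scissors lying on the table to the robot's right of the board, about 130 mm long. Origin: at their pivot, on the table

How it is judged:
By the outcome, as a careful person would: the job done as asked, in the order asked, and still so for the second after the job is handed in, with the robot touching nothing.
It also fails if it takes over 50 s, if anything falls off the work surface, if the arm or the gripper's body presses on something with over 40 N, if the wrist force passes 120 N, or if a joint passes its speed limit or range.

## Working session

There is one attempt and no reset: what is moved stays moved. The work goes in short steps, Python scripts to look and compute and a tool call to move; the robot and the scene stay as the last step left them, time stands still between calls to the robot, and variables do not carry over. Pictures are saved under pics/ and viewed, at most 10 in all, crops included, and the job is handed in when it is done.

Besides the shell and the picture viewer there is one more tool, called in YAML: its name, and indented under it one key for each argument. servo_tool: Moves the arm, as the interface text tells. Its arguments: {"type":"object","properties":{"commands":{"type":"string"}},"required":["commands"]}

```bash
mkdir -p pics; python3 - <<'E'
from bench import *
import cv2
print(get_obs())
for n in("scene","side"):
    cv2.imwrite(f"pics/{n}0.png",camera(n)); print(calibration(n))
E
```

```text
{'time_s': 0.0, 'q': array([ 1.03969247e+00,  1.81568390e-01,  1.60801540e+00, -1.53565872e-05,
        1.35380411e+00, -2.06284110e-01]), 'dq': array([-0.00109992,  0.00100674, -0.00012096, -0.00023553,  0.00061189,
       -0.00071318]), 'joint_efforts': array([-1.06871481e-03, -4.44862533e+01, -3.51343024e+01, -4.67081827e-04,
        9.14018165e-03, -5.00307294e-05]), 'eef_pos': array([0.18319352, 0.54444517, 0.23036521]), 'eef_rot': array([-3.16508519e-04,  1.61695133e-01,  9.86840351e-01, -8.40004522e-04]), 'wrist_force': array([-0.09554535,  0.20656463,  0.27262411]), 'torque': array([-0.00308118,  0.02552086, -0.0189746 ]), 'grasp_force': 0.0, 'opening': 0.9977295138582143}
{'fx': 500.4548042958228, 'fy': 500.4548042958228, 'cx': 319.5268871881974, 'cy': 236.04234120067093, 'R': array([[-0.31478058,  0.94901066,  0.01708671],
       [ 0.62674143,  0.22133792, -0.74713098],
       [-0.7128172 , -0.22447337, -0.66445718]]), 't': array([ 0.1577041 , -0.319393  ,  1.63613933])}
{'fx': 497.70430890302254, 'fy': 497.70430890302254, 'cx': 320.1244264096391, 'cy': 246.97140566793226, 'R': array([[ 0.68736723, -0.72615398, -0.01505597],
       [-0.56796221, -0.52447346, -0.63430791],
       [ 0.45270876,  0.44455369, -0.77293389]]), 't': array([-0.39747014,  0.34940093,  0.93005547])}
```

View pics/scene0.png

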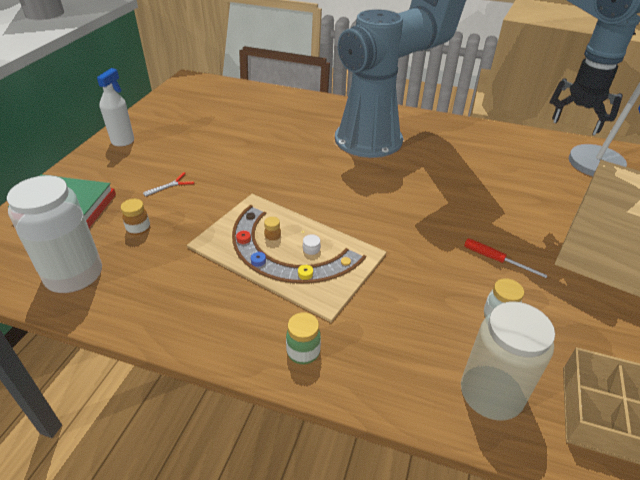

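View pics/side0.png

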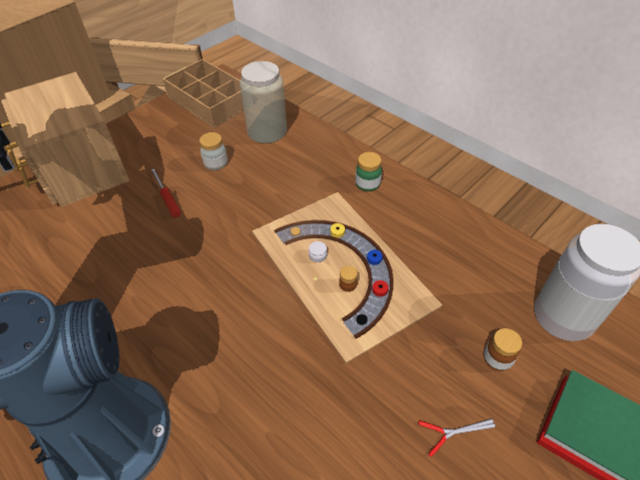

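The scene view shows red (243,236), blue (258,259), yellow (305,271), the plug (250,216) and the brass stop (346,262). In the side view they are at (380,288), (375,256), (338,229), (362,320) and (296,231). Pot and tin lie inside the curve.

```bash
cat > h.py <<'E'
import cv2,numpy as np
from scipy.optimize import least_squares
def ray(c,u,v,z):
    d=c["R"].T@np.array([(u-c["cx"])/c["fx"],(v-c["cy"])/c["fy"],1]); o=-c["R"].T@c["t"]
    return (o+d*(z-o[2])/d[2])[:2]
def blob(im,name,near=None,r=16):
    h=cv2.cvtColor(im,cv2.COLOR_BGR2HSV); H,S,V=[h[...,i].astype(int) for i in range(3)]
    m={"red":((H<6)|(H>174))&(S>170)&(V>110),"blue":(H>100)&(H<130)&(S>150)&(V>80),"yellow":(H>22)&(H<35)&(S>170)&(V>130),
       "plug":V<50,"stop":(H>12)&(H<22)&(S>110)&(V>150)}[name].astype(np.uint8)
    if near is not None: k=np.zeros_like(m); cv2.circle(k,near,r,1,-1); m&=k
    cs,_=cv2.findContours(m,cv2.RETR_EXTERNAL,cv2.CHAIN_APPROX_NONE)
    c=max(cs,key=cv2.contourArea); p=cv2.convexHull(c); M=cv2.moments(p)
    return M["m10"]/M["m00"],M["m01"]/M["m00"],M["m00"]
E
python3 - <<'E'
from h import *; from bench import calibration
N={"scene":dict(red=(243,236),blue=(258,259),yellow=(305,271),plug=(250,216),stop=(346,262)),
"side":dict(red=(380,288),blue=(375,256),yellow=(338,229),plug=(362,320),stop=(296,231))}
Z=dict(red=.020,blue=.020,yellow=.020,plug=.0145,stop=.0145)
P={}
for n in N:
    im=cv2.imread(f"pics/{n}0.png");c=calibration(n)
    for k in Z:
        b=blob(im,k,N[n][k],12 if k[0] not in"ps" else 8);p=ray(c,*b[:2],Z[k]);P.setdefault(k,[]).append(p);print(n,k,np.round(b,1),np.round(p,4))
A={k:np.mean(v,0) for k,v in P.items()}
Q=np.array(list(A.values()))
s=least_squares(lambda c:np.hypot(*(Q-c).T)-.15,Q.mean(0)-[.1,0]);print("centre",s.x,s.fun)
for k in A:
    d=A[k]-s.x;print(k,A[k].round(4),np.degrees(np.arctan2(d[1],d[0])).round(1),np.hypot(*d).round(4))
# board quad
for n in N:
    im=cv2.imread(f"pics/{n}0.png");c=calibration(n);h=cv2.cvtColor(im,cv2.COLOR_BGR2HSV)
E
```

```text
scene red [243.  236.8 120. ] [ 0.5958 -0.1681]
scene blue [257.8 256.8  77. ] [ 0.6489 -0.1053]
scene yellow [305.1 271.6 166.5] [0.658  0.0167]Traceback (most recent call last):
  File "<stdin>", line 9, in <module>
  File "h.py", line 12, in blob
    c=max(cs,key=cv2.contourArea); p=cv2.convexHull(c); M=cv2.moments(p)
ValueError: max() iterable argument is empty
```

```bash
sed -i 's/"plug":V<50/"plug":V<75/; s/(H>12)&(H<22)&(S>110)/(H>10)\&(H<24)\&(S>100)/; s/(S>150)&(V>80)/(S>120)\&(V>50)/' h.py
python3 - <<'E'
from h import *; from bench import calibration
N={"scene":dict(red=(243,236),blue=(258,259),yellow=(305,271),plug=(250,216),stop=(346,262)),
"side":dict(red=(380,288),blue=(375,256),yellow=(338,229),plug=(362,320),stop=(296,231))}
Z=dict(red=.020,blue=.020,yellow=.020,plug=.0145,stop=.0145)
P={}
for n in N:
    im=cv2.imread(f"pics/{n}0.png");c=calibration(n);hs=cv2.cvtColor(im,cv2.COLOR_BGR2HSV)
    for k in Z:
        try:b=blob(im,k,N[n][k],12 if k[0] not in"ps" else 8)
        except ValueError: print(n,k,hs[N[n][k][1],N[n][k][0]-4:N[n][k][0]+5].tolist());b=(*N[n][k],0)
        p=ray(c,*b[:2],Z[k]);P.setdefault(k,[]).append(p);print(n,k,np.round(b,1),np.round(p,4))
A={k:np.mean(v,0) for k,v in P.items()}
Q=np.array(list(A.values()))
s=least_squares(lambda c:np.hypot(*(Q-c).T)-.15,Q.mean(0)-[.1,0]);print("centre",s.x,s.fun)
for k in A:
    d=A[k]-s.x;print(k,A[k].round(4),np.degrees(np.arctan2(d[1],d[0])).round(1),np.hypot(*d).round(4))
E
```

```text
scene red [243.  236.8 120. ] [ 0.5958 -0.1681]
scene blue [257.5 258.2 132. ] [ 0.6537 -0.1039]
scene yellow [305.1 271.6 166.5] [0.658  0.0167]
scene plug [250.4 216.1  23. ] [ 0.5099 -0.1872]
scene stop [345.4 260.6  52.5] [0.5869 0.093 ]
side red [379.9 288.  173. ] [ 0.5908 -0.1714]
side blue [374.2 256.7 171. ] [ 0.6505 -0.1059]
side yellow [337.  231.5  45. ] [0.6497 0.0105]
side plug [361.3 319.1  83. ] [ 0.5045 -0.191 ]
side stop [295.  230.7  50. ] [0.5852 0.0914]
centre [ 0.51561307 -0.04061107] [ 0.00071688  0.00088025 -0.00149689 -0.00124029  0.00033705]
red [ 0.5933 -0.1698] -59.0 0.1507
blue [ 0.6521 -0.1049] -25.2 0.1509
yellow [0.6539 0.0136] 21.4 0.1485
plug [ 0.5072 -0.1891] -93.2 0.1488
stop [0.5861 0.0922] 62.1 0.1503
```

The fit is consistent: every radius is within 1.5 mm of 150 mm. The centre is (0.516, -0.041), with the plug at -93°, red -59°, blue -25°, yellow 21° and the stop at 62°. I'll shut the gripper and travel high to about -77°, behind red.

servo_tool:
  commands: "0 0 0 -20 -20 0 0; 0 0 0 -40 -40 0 0; 0 0 0 -40 -40 0 0; 0 0 0 -40 -40 0 0; 0 0 0 -40 -40 0 0"

```text
time_s: 0.72
eef_pos: [0.2969, 0.3153, 0.2311]
eef_rot: [0.0, 0.161, 0.987, -0.0]
wrist_force: [1.1, 0.1, -0.2]
opening: 0.001
grasp_force: 0.0
```

servo_tool:
  commands: "0 0 0 -40 -40 0 0; 0 0 0 -40 -40 0 0; 0 0 0 -40 -40 0 0; 0 0 0 -40 -40 0 0; 0 0 0 -40 -40 0 0"

```text
time_s: 1.35
eef_pos: [0.4227, 0.0618, 0.2312]
eef_rot: [0.0, 0.162, 0.987, 0.0]
wrist_force: [0.5, 0.1, 0.7]
opening: -0.001
grasp_force: 0.0
```

servo_tool:
  commands: "0 0 0 -40 -40 0 0; 0 0 0 -40 -40 0 0; 0 0 0 -40 -40 0 0; 0 0 0 -40 -37 0 0; 0 0 0 0 0 0 0"

```text
time_s: 1.98
eef_pos: [0.5245, -0.1395, 0.2304]
eef_rot: [-0.0, 0.164, 0.987, -0.0]
wrist_force: [-0.1, 0.1, -0.5]
opening: -0.002
grasp_force: 0.0
```

servo_tool:
  commands: "0 0 0.17 0 0 0 0; 0 0 0.17 0 0 0 0; 0 0 0.17 0 0 0 0; 0 0 0.17 0 0 0 0; 0 0 0.17 0 0 0 0"

```text
time_s: 2.6
eef_pos: [0.5232, -0.1349, 0.231]
eef_rot: [-0.001, 0.556, 0.831, 0.0]
wrist_force: [0.2, 0.4, 0.1]
opening: 0.003
grasp_force: 0.0
```

servo_tool:
  commands: "0 0 0.17 0 0 0 0; 0 0 0 0 0 30 0; 0 0 0 0 0 30 0; 0 0 0 0 0 30 0; 0 0 0 0 0 0 0"

```text
time_s: 3.22
eef_pos: [0.5215, -0.1343, 0.1388]
eef_rot: [-0.003, 0.623, 0.783, -0.001]
wrist_force: [0.3, -0.1, -0.1]
opening: 0.003
grasp_force: 0.0
```

```bash
python3 - <<'E'
from bench import *
import cv2
from h import *
c=calibration("wrist");im=camera("wrist");cv2.imwrite("pics/w1.png",im);print(c)
E
```

```text
{'fx': 377.3901910215172, 'fy': 377.3901910215172, 'cx': 321.15205011813106, 'cy': 240.27637212975029, 'R': array([[ 0.9745354 ,  0.22419211, -0.00431862],
       [ 0.21659356, -0.93617163,  0.27689331],
       [ 0.05803432, -0.27077772, -0.96089096]]), 't': array([-0.47683033, -0.24863674,  0.22402502])}
```

View pics/w1.png

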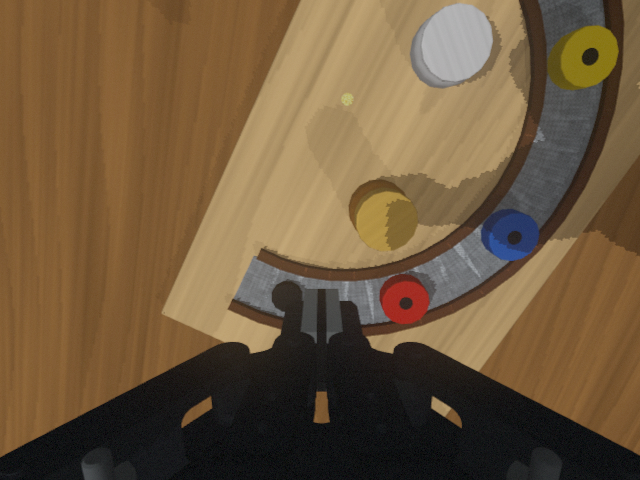

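Wrist view: holes of red (405,303), blue (515,238), yellow (590,57); a dot at (347,99) marks the arc centre; plug at (287,296); pot lid at (387,222).

```bash
python3 - <<'E'
from bench import *
from h import *
c=calibration("wrist")
C=ray(c,347,99,.010);print("C",C)
for k,u,v,z in(("red",405,303,.026),("blue",515,238,.026),("yellow",590,57,.026),("plug",287,296,.017),("pot",387,222,.058),("tin",457,42,.040)):
    p=ray(c,u,v,z)
    for Q in(C,[.5156,-.0406]):
        d=p-Q;print(k,p.round(4),np.degrees(np.arctan2(d[1],d[0])).round(1),np.hypot(*d).round(4))
E
```

```text
C [ 0.51857368 -0.04179509]
red [ 0.5948 -0.1724] -59.7 0.1512
red [ 0.5948 -0.1724] -59.0 0.1538
blue [ 0.6565 -0.1064] -25.1 0.1523
blue [ 0.6565 -0.1064] -25.0 0.1555
yellow [0.6594 0.0145] 21.8 0.1516
yellow [0.6594 0.0145] 21.0 0.154
plug [ 0.5078 -0.1908] -94.1 0.1494
plug [ 0.5078 -0.1908] -93.0 0.1504
pot [ 0.5576 -0.1093] -60.0 0.078
pot [ 0.5576 -0.1093] -58.6 0.0806
tin [5.722e-01 2.000e-04] 38.1 0.0681
tin [5.722e-01 2.000e-04] 35.8 0.0698
```

servo_tool:
  commands: "0 0 0 -30 8.5 0 0; 0 0 0 -29 8 0 0; 0 0 0 0 0 40 0; 0 0 0 0 0 40 0; 0 0 0 0 0 20 0"

```text
time_s: 3.9
eef_pos: [0.553, -0.1897, 0.0408]
eef_rot: [-0.0, 0.623, 0.782, -0.0]
wrist_force: [0.9, -0.0, 0.2]
opening: 0.001
grasp_force: 0.0
```

servo_tool:
  commands: "0 0 0 0 0 0 0; 0 0 0 0 0 0 0"

```text
time_s: 4.15
eef_pos: [0.5546, -0.1907, 0.0433]
eef_rot: [0.001, 0.623, 0.782, 0.0]
wrist_force: [0.4, 0.8, 1.2]
opening: 0.001
grasp_force: 0.0
```

```bash
python3 - <<'E'
from bench import *
from h import *
a=camera("side")[150:390,210:490];b=camera("wrist")
cv2.imwrite("pics/w2.png",np.hstack([cv2.resize(a,(420,360)),cv2.resize(b,(380,360))]))
E
```

```text
(no output)
```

View pics/w2.png

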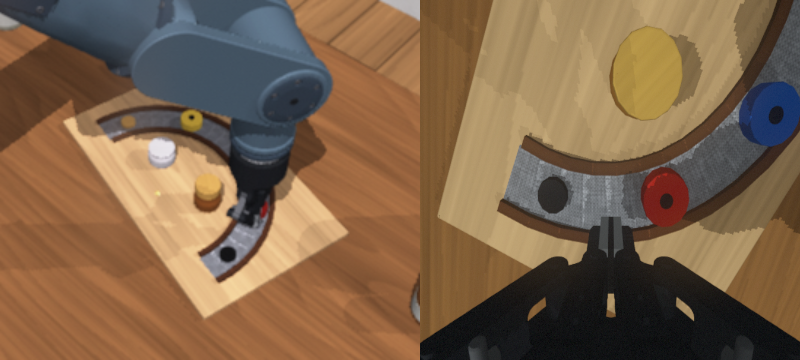

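Left (side crop): the hand stands at the groove between plug and red. Right (wrist): plug (553,195), red (665,197), fingers between them near (612,235). I'll back off a little and go down to 18 mm.

servo_tool:
  commands: "0 0 0 3 -6 0 0; 0 0 0 0 0 10 0; 0 0 0 0 0 9 0; 0 0 0 0 0 4 0; 0 0 0 0 0 0 0"

```text
time_s: 4.88
eef_pos: [0.5463, -0.1883, 0.0176]
eef_rot: [-0.001, 0.623, 0.782, -0.0]
wrist_force: [0.2, 0.3, 0.2]
opening: 0.001
grasp_force: 0.0
```

servo_tool:
  commands: "0 0 0 0 0 0 0; 0 0 0 0 0 0 0"

```text
time_s: 5.12
eef_pos: [0.547, -0.1887, 0.0186]
eef_rot: [0.0, 0.623, 0.782, 0.0]
wrist_force: [-0.4, 0.5, 0.2]
opening: -0.003
grasp_force: 0.0
```

servo_tool:
  commands: "0 0 -0.03 0 4.5 0 0; 0 0 -0.03 0 4.5 0 0; 0 0 -0.03 0 4.5 0 0; 0 0 -0.03 0 4.5 0 0; 0 0 -0.03 0 4.5 0 0"

```text
time_s: 5.75
eef_pos: [0.5685, -0.182, 0.0183]
eef_rot: [-0.0, 0.562, 0.827, -0.0]
wrist_force: [0.3, 0.9, 0.7]
opening: -0.0
grasp_force: 0.0
```

servo_tool:
  commands: "0 0 -0.03 0 4.5 0 0; 0 0 -0.03 0 4.5 0 0; 0 0 -0.03 0 4.5 0 0; 0 0 -0.03 0 4.5 0 0; 0 0 -0.03 0 4.5 0 0"

```text
time_s: 6.38
eef_pos: [0.5889, -0.1725, 0.0183]
eef_rot: [-0.0, 0.498, 0.867, 0.0]
wrist_force: [0.8, 0.8, 0.0]
opening: -0.001
grasp_force: 0.0
```

servo_tool:
  commands: "0 0 -0.03 0 4.5 0 0; 0 0 -0.03 0 4.5 0 0; 0 0 -0.03 0 4.5 0 0; 0 0 -0.03 0 4.5 0 0; 0 0 -0.03 0 4.5 0 0"

```text
time_s: 7.0
eef_pos: [0.6076, -0.16, 0.0183]
eef_rot: [-0.0, 0.432, 0.902, 0.0]
wrist_force: [0.4, -0.0, -0.7]
opening: -0.001
grasp_force: 0.0
```

servo_tool:
  commands: "0 0 -0.03 0 4.5 0 0; 0 0 -0.03 0 4.5 0 0; 0 0 -0.03 0 4.5 0 0; 0 0 -0.03 0 4.5 0 0; 0 0 -0.03 0 4.5 0 0"

```text
time_s: 7.62
eef_pos: [0.6242, -0.145, 0.0183]
eef_rot: [-0.0, 0.363, 0.932, -0.0]
wrist_force: [-0.8, 0.3, -0.1]
opening: 0.005
grasp_force: 0.1
```

```bash
python3 - <<'E'
from bench import *
from h import *
print(get_obs()["eef_pos"]);a=camera("scene")[160:340,170:410];b=camera("wrist")
cv2.imwrite("pics/w3.png",np.hstack([cv2.resize(a,(400,300)),cv2.resize(b,(400,300))]))
E
```

```text
[ 0.62419408 -0.14497092  0.01827329]
```

View pics/w3.png

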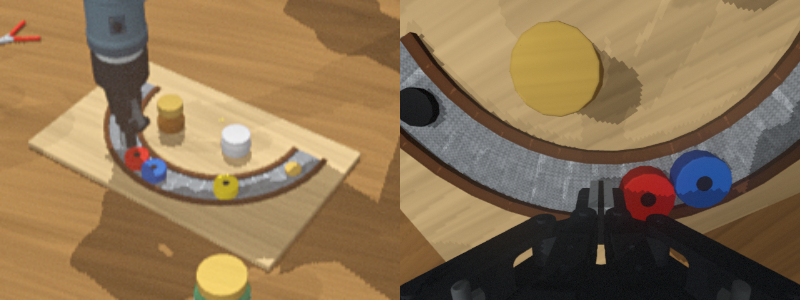

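Red (648,195) and blue (704,184) are moving along ahead of the fingers, and seem to touch. I'll check their radii.

```bash
python3 - <<'E'
from bench import *
from h import *
c=calibration("wrist");C=np.array([.517,-.0415])
for k,u,v in(("red",397,320),("blue",486,294)):
    p=ray(c,u,v,.026);d=p-C;print(k,p.round(4),np.degrees(np.arctan2(d[1],d[0])).round(1),np.hypot(*d).round(4))
t=get_obs()["eef_pos"][:2]-C;print(np.degrees(np.arctan2(t[1],t[0])),np.hypot(*t))
E
```

```text
red [ 0.6451 -0.1235] -32.6 0.1521
blue [ 0.6599 -0.0908] -19.1 0.1512
-43.893215347685015 0.14895780190766963
```

servo_tool:
  commands: "0 0 -0.03 0 4.5 0 0; 0 0 -0.03 0 4.5 0 0; 0 0 -0.03 0 4.5 0 0; 0 0 -0.03 0 4.5 0 0; 0 0 -0.03 0 4.5 0 0"

```text
time_s: 8.35
eef_pos: [0.6384, -0.1275, 0.0183]
eef_rot: [0.0, 0.292, 0.956, -0.0]
wrist_force: [-0.2, -0.5, -0.2]
opening: -0.0
grasp_force: 0.1
```

servo_tool:
  commands: "0 0 -0.03 0 4.5 0 0; 0 0 -0.03 0 4.5 0 0; 0 0 -0.03 0 4.5 0 0; 0 0 -0.03 0 4.5 0 0; 0 0 -0.03 0 4.5 0 0"

```text
time_s: 8.98
eef_pos: [0.6498, -0.1082, 0.0183]
eef_rot: [0.0, 0.22, 0.976, 0.0]
wrist_force: [0.6, 0.4, 0.3]
opening: 0.004
grasp_force: 0.1
```

servo_tool:
  commands: "0 0 -0.03 -0.2 4.5 0 0; 0 0 -0.03 -0.2 4.5 0 0; 0 0 -0.03 -0.2 4.5 0 0; 0 0 -0.03 -0.2 4.5 0 0; 0 0 -0.03 -0.2 4.5 0 0"

```text
time_s: 9.6
eef_pos: [0.6592, -0.0877, 0.0183]
eef_rot: [0.0, 0.146, 0.989, 0.0]
wrist_force: [0.2, -0.8, 0.2]
opening: 0.001
grasp_force: 0.1
```

servo_tool:
  commands: "0 0 -0.03 0 4.5 0 0; 0 0 -0.03 0 4.5 0 0; 0 0 -0.03 0 4.5 0 0; 0 0 -0.03 0 4.5 0 0; 0 0 -0.03 0 4.5 0 0"

```text
time_s: 10.22
eef_pos: [0.6644, -0.0658, 0.0183]
eef_rot: [0.0, 0.071, 0.997, -0.0]
wrist_force: [0.5, -0.8, 0.5]
opening: -0.001
grasp_force: 0.1
```

servo_tool:
  commands: "0 0 -0.03 0 4.5 0 0; 0 0 -0.03 0 4.5 0 0; 0 0 -0.03 0 4.5 0 0; 0 0 -0.03 0 4.5 0 0; 0 0 -0.03 0 4.5 0 0"

```text
time_s: 10.85
eef_pos: [0.6662, -0.0434, 0.0183]
eef_rot: [0.0, -0.004, 1.0, 0.0]
wrist_force: [-0.7, -0.6, 0.2]
opening: 0.0
grasp_force: 0.1
```

servo_tool:
  commands: "0 0 -0.02 0 3 0 0; 0 0 -0.02 0 3 0 0; 0 0 -0.02 0 3 0 0; 0 0 0 0 0 0 0; 0 0 0 0 0 0 0"

```text
time_s: 11.48
eef_pos: [0.666, -0.0347, 0.0183]
eef_rot: [0.0, -0.033, 0.999, 0.0]
wrist_force: [0.0, 0.9, 0.6]
opening: -0.001
grasp_force: 0.0
```

```bash
python3 - <<'E'
from bench import *
from h import *
C=np.array([.517,-.0415]);t=get_obs()["eef_pos"][:2]-C;print(np.degrees(np.arctan2(t[1],t[0])),np.hypot(*t))
cv2.imwrite("pics/w4.png",camera("wrist"))
E
```

```text
2.612855183319739 0.14915282977689368
```

View pics/w4.png

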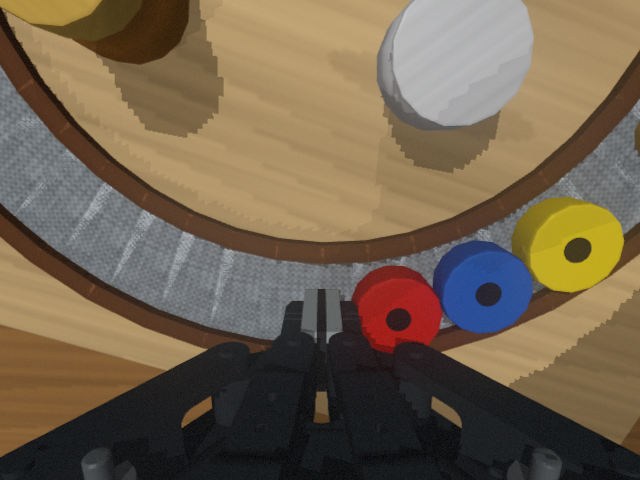

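Red hole (398,320), blue (488,294) and yellow (577,250) stand in one row ahead of the fingers, with the stop just out of view. About 9° remains, so I go slower.

servo_tool:
  commands: "0 0 -0.02 0 3 0 0; 0 0 -0.02 0 3 0 0; 0 0 -0.02 0 3 0 0; 0 0 -0.02 0 3 0 0; 0 0 -0.02 0 3 0 0"

```text
time_s: 12.15
eef_pos: [0.6643, -0.0195, 0.0183]
eef_rot: [-0.0, -0.083, 0.997, -0.0]
wrist_force: [-0.5, 0.1, 0.1]
opening: 0.002
grasp_force: 0.2
```

servo_tool:
  commands: "0 0 -0.007 0 1 0 0; 0 0 -0.007 0 1 0 0; 0 0 -0.007 0 1 0 0; 0 0 -0.007 0 1 0 0; 0 0 0 0 0 0 0"

```text
time_s: 12.78
eef_pos: [0.6637, -0.0158, 0.0183]
eef_rot: [-0.0, -0.096, 0.995, 0.0]
wrist_force: [-0.6, 0.0, -0.2]
opening: -0.0
grasp_force: 0.1
```

```bash
python3 - <<'E'
from bench import *
from h import *
C=np.array([.517,-.0415]);t=get_obs()["eef_pos"][:2]-C;print(np.degrees(np.arctan2(t[1],t[0])),np.hypot(*t))
b=camera("wrist");a=camera("side")[190:310,250:410]
cv2.imwrite("pics/w5.png",np.hstack([cv2.resize(a,(400,300),interpolation=2),cv2.resize(b,(400,300))]))
E
```

```text
9.944535800946754 0.14888802018759575
```

View pics/w5.png

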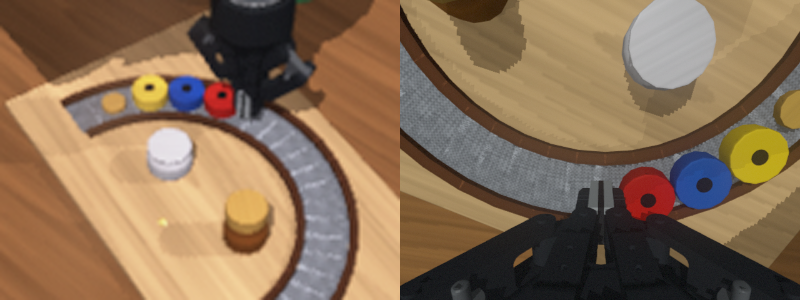

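Side crop (left): yellow's left edge is at x≈132 and the stop's right edge at 126, so about 5 mm is left. Now 1 mm steps with an eye on the force.

servo_tool:
  commands: "0 0 -0.007 0 1 0 0; 0 0 -0.007 0 1 0 0; 0 0 -0.007 0 1 0 0; 0 0 0 0 0 0 0; 0 0 0 0 0 0 0"

```text
time_s: 13.5
eef_pos: [0.6631, -0.0128, 0.0183]
eef_rot: [0.0, -0.107, 0.994, 0.0]
wrist_force: [0.0, 1.0, 0.4]
opening: -0.003
grasp_force: 0.0
```

servo_tool:
  commands: "0 0 -0.004 0 0.5 0 0; 0 0 0 0 0 0 0; 0 0 -0.004 0 0.5 0 0; 0 0 0 0 0 0 0"

```text
time_s: 14.0
eef_pos: [0.6629, -0.0119, 0.0183]
eef_rot: [0.0, -0.111, 0.994, -0.0]
wrist_force: [0.5, -0.4, -0.2]
opening: -0.001
grasp_force: 0.1
```

servo_tool:
  commands: "0 0 -0.004 0 0.5 0 0; 0 0 0 0 0 0 0; 0 0 0 0 0 0 0"

```text
time_s: 14.38
eef_pos: [0.6628, -0.0114, 0.0183]
eef_rot: [0.0, -0.113, 0.994, -0.0]
wrist_force: [0.4, -0.1, 0.3]
opening: 0.0
grasp_force: 0.1
```

servo_tool:
  commands: "0 0 -0.004 0 0.5 0 0; 0 0 0 0 0 0 0; 0 0 0 0 0 0 0"

```text
time_s: 14.75
eef_pos: [0.6626, -0.0109, 0.0183]
eef_rot: [-0.0, -0.115, 0.993, 0.0]
wrist_force: [0.6, -0.1, 0.0]
opening: 0.002
grasp_force: 0.1
```

```bash
python3 - <<'E'
from bench import *
from h import *
print(get_obs()["wrist_force"])
b=camera("wrist");c=calibration("wrist");np.savez("cal6.npz",**c);cv2.imwrite("w6full.png",b);a=camera("side")[205:265,280:360]
cv2.imwrite("pics/w6.png",np.hstack([cv2.resize(a,(400,300),interpolation=2),cv2.resize(b[100:400,320:640],(400,300))]))
E
```

```text
[ 0.59501162 -0.11352376  0.03793367]
```

View pics/w6.png

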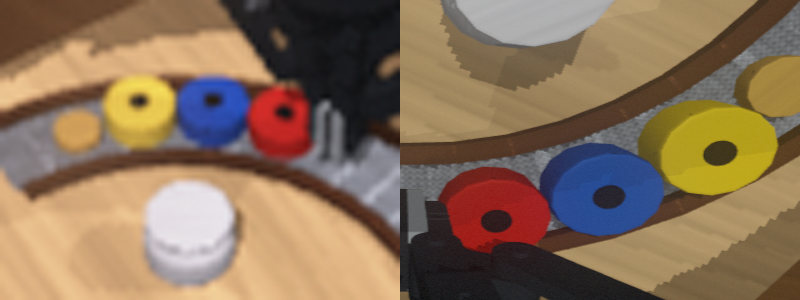

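In both views the yellow bead all but touches the stop (side: edges at 100 and 104, 2 px/mm), and there's no contact force yet. I continue in half-millimetre steps.

servo_tool:
  commands: "0 0 -0.004 0 0.5 0 0; 0 0 0 0 0 0 0; 0 0 0 0 0 0 0"

```text
time_s: 15.22
eef_pos: [0.6625, -0.0104, 0.0183]
eef_rot: [-0.0, -0.117, 0.993, 0.0]
wrist_force: [0.1, 0.3, 0.7]
opening: -0.002
grasp_force: 0.1
```

servo_tool:
  commands: "0 0 -0.004 0 0.5 0 0; 0 0 0 0 0 0 0; 0 0 0 0 0 0 0"

```text
time_s: 15.6
eef_pos: [0.6624, -0.0099, 0.0182]
eef_rot: [-0.0, -0.119, 0.993, 0.0]
wrist_force: [-0.6, -0.5, -0.5]
opening: 0.001
grasp_force: 0.1
```

servo_tool:
  commands: "0 0 -0.004 0 0.5 0 0; 0 0 0 0 0 0 0; 0 0 0 0 0 0 0"

```text
time_s: 15.98
eef_pos: [0.6623, -0.0095, 0.0183]
eef_rot: [-0.0, -0.121, 0.993, 0.0]
wrist_force: [0.4, 0.2, 0.1]
opening: -0.004
grasp_force: 0.1
```

servo_tool:
  commands: "0 0 -0.004 0 0.5 0 0; 0 0 0 0 0 0 0; 0 0 0 0 0 0 0"

```text
time_s: 16.35
eef_pos: [0.6621, -0.009, 0.0183]
eef_rot: [-0.0, -0.123, 0.992, 0.0]
wrist_force: [-0.0, 0.4, 0.2]
opening: -0.005
grasp_force: 0.1
```

servo_tool:
  commands: "0 0 -0.004 0 0.5 0 0; 0 0 0 0 0 0 0; 0 0 0 0 0 0 0"

```text
time_s: 16.73
eef_pos: [0.6621, -0.0086, 0.0183]
eef_rot: [0.0, -0.125, 0.992, -0.0]
wrist_force: [0.4, -0.6, 0.1]
opening: 0.001
grasp_force: 0.4
```

```bash
python3 - <<'E'
from bench import *
from h import *
F=[]
for i in range(4):
    F.append(get_obs()["wrist_force"]); b=camera("wrist") if i%2 else camera("side")
    if i%2: w=b
    else: a=b
print(np.mean(F,0),get_obs()["eef_pos"])
a=a[205:265,280:360]
cv2.imwrite("w7full.png",w)
cv2.imwrite("pics/w7.png",np.hstack([cv2.resize(a,(400,300),interpolation=0),cv2.resize(w[60:300,400:640],(400,400))[:300]]))
E
```

```text
[ 0.21066591 -0.24328312  0.44217979] [ 0.66207746 -0.00858248  0.0183099 ]
```

View pics/w7.png

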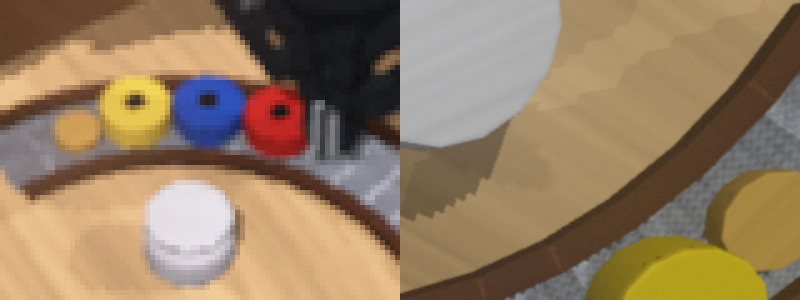

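The two edges now meet in the side view, and the pad force has risen from 0.1 to 0.4 N: contact is starting. One more half step to confirm.

servo_tool:
  commands: "0 0 -0.004 0 0.5 0 0; 0 0 0 0 0 0 0; 0 0 0 0 0 0 0"

```text
time_s: 17.3
eef_pos: [0.662, -0.0082, 0.0184]
eef_rot: [0.0, -0.127, 0.992, -0.0]
wrist_force: [0.8, -2.8, 0.5]
opening: 0.0
grasp_force: 1.2
```

servo_tool:
  commands: "0 0 -0.004 0 0.5 0 0; 0 0 0 0 0 0 0; 0 0 0 0 0 0 0"

```text
time_s: 17.68
eef_pos: [0.662, -0.0079, 0.0185]
eef_rot: [0.0, -0.129, 0.992, -0.0]
wrist_force: [-0.2, -4.9, 2.3]
opening: 0.002
grasp_force: 2.2
```

Firm contact: 5 N against the push, with the advance stalling. I back off slowly, then rise.

servo_tool:
  commands: "0 0 0 0 -0.5 0 0; 0 0 0 0 -0.5 0 0; 0 0 0 0 -1 0 0; 0 0 0 0 -2 0 0; 0 0 0 0 -4 0 0"

```text
time_s: 18.3
eef_pos: [0.6636, -0.0149, 0.0181]
eef_rot: [-0.0, -0.129, 0.992, 0.0]
wrist_force: [0.2, -0.5, 0.2]
opening: -0.0
grasp_force: 0.0
```

servo_tool:
  commands: "0 0 0 0 -4 0 0; 0 0 0 0 0 -20 0; 0 0 0 0 0 -40 0; 0 0 0 0 0 -50 0; 0 0 0 0 0 0 0"

```text
time_s: 18.92
eef_pos: [0.6689, -0.0198, 0.1359]
eef_rot: [0.006, -0.129, 0.992, -0.002]
wrist_force: [-0.9, -0.1, -0.5]
opening: -0.003
grasp_force: 0.0
```

servo_tool:
  commands: "0 0 0 0 50 -20 0; 0 0 0 0 20 0 0; 0 0 0 0 0 0 0; 0 0 0 0 0 0 0; 0 0 0 0 0 0 0"

```text
time_s: 19.55
eef_pos: [0.647, 0.0474, 0.1476]
eef_rot: [-0.0, -0.128, 0.992, -0.0]
wrist_force: [0.7, -0.4, 0.9]
opening: -0.005
grasp_force: 0.0
```

```bash
python3 - <<'E'
from bench import *
from h import *
c=calibration("wrist");b=camera("wrist");np.savez("cal8.npz",**c);cv2.imwrite("pics/w8.png",b)
print(get_obs()["eef_pos"])
E
```

```text
[0.64699871 0.0474297  0.14767462]
```

View pics/w8.png

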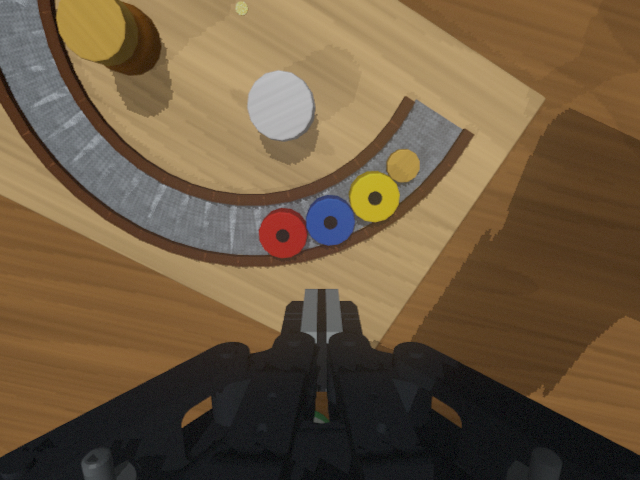

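Beads stand closed: red (282,236), blue (330,222), yellow (375,198), stop (403,165). I check the spacings (should be 36, 36, 30 mm).

```bash
python3 - <<'E'
from h import *
c=dict(np.load("cal8.npz"));im=cv2.imread("pics/w8.png")
h=cv2.cvtColor(im,cv2.COLOR_BGR2HSV);V=h[...,2]
P=[]
for k,n in(("red",(282,236)),("blue",(330,222)),("yellow",(375,198))):
    x,y=n;m=(V[y-11:y+12,x-11:x+12]<60).astype(np.uint8);_,_,st,ce=cv2.connectedComponentsWithStats(m);i=1+np.argmin(np.hypot(*(ce[1:]-11).T))
    u,v=x-11+ce[i][0],y-11+ce[i][1];P.append(ray(c,u,v,.026));print(k,u,v,st[i][4])
b=blob(im,"stop",(403,165),18);print(b);P.append(ray(c,*b[:2],.017))
for a,q in zip(P,P[1:]):print(np.hypot(*(a-q))*1e3)
E
```

```text
red 282.15841584158414 235.05940594059405 101
blue 329.6756756756757 222.0810810810811 111Traceback (most recent call last):
  File "<stdin>", line 6, in <module>
    return _wrapfunc(a, 'argmin', axis=axis, out=out, **kwds)
    return bound(*args, **kwds)
ValueError: attempt to get argmin of an empty sequence
```

```bash
python3 - <<'E'
from h import *
c=dict(np.load("cal8.npz"));im=cv2.imread("pics/w8.png")
V=cv2.cvtColor(im,cv2.COLOR_BGR2HSV)[...,2]
P=[]
for k,n in(("red",(282,236)),("blue",(330,222)),("yellow",(375,198))):
    x,y=n;w=V[y-11:y+12,x-11:x+12];m=(w<(int(w.min())+int(np.median(w)))/2);vy,vx=np.nonzero(m)
    P.append(ray(c,x-11+vx.mean(),y-11+vy.mean(),.026));print(k,m.sum())
h=cv2.cvtColor(im,cv2.COLOR_BGR2HSV);print(h[165,380:425].tolist()[::3])
x=ray(c,403,165.5,.017);P.append(x)
for a,q in zip(P,P[1:]):print(np.hypot(*(a-q))*1e3)
E
```

```text
red 133
blue 144
yellow 148
[[30, 4, 117], [15, 4, 115], [19, 93, 102], [21, 150, 172], [21, 151, 171], [21, 153, 165], [21, 152, 174], [21, 149, 178], [21, 152, 175], [21, 148, 178], [21, 149, 178], [21, 153, 178], [21, 149, 178], [20, 106, 156], [10, 7, 109]]
36.17522367440874
36.08786021592017
29.948101517599145
```

Spacings are 36.2, 36.1 and 29.9 mm, so the row is closed. Handing in.

```bash
python3 -c "
from bench import *
print(hand_in())"
```

```text
the job is handed in; nothing more can be done
None
```

Job handed in: the red, blue and yellow beads stand in one closed row against the brass stop (measured spacings 36.2, 36.1 and 29.9 mm, where touching is 36, 36 and 30), after about 20 s of robot time and with about 5 N peak push; the arm kept clear of the tin, jars and tools.

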